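Fetch the pill box from behind the cup, stopper and jar

TASK

Make the pill box ready for the morning: first stand the cup, the glass stopper and the cream jar, which block it in, upright in the low-walled side tray, then lift the pill box out and lay it lids up along the middle of the flat rectangular mat while the three wait in the tray. After that stand each of the three upright again in the middle of its own rest: the cup on the round coaster, the stopper on the square tile, the jar on the hexagonal mat. Keep those three upright throughout and set everything down rather than dropping it.

Things in the scene. Friction and masses are not known exactly. Their poses are not given: they have to be found in the camera images.
- cup_mid (a point): Small white ceramic cup without handle, open at the top, round, 72 mm high, 58 mm wide at the rim and a little narrower below, about 180 g. The point is on its axis half-way up, 36 mm above its underside; its z axis points up. At the start it stands on the round coaster.
- stopper_mid (a point): Green glass carafe stopper standing on its plug, round, 76 mm high: plug 38 to 40 mm wide up to 30 mm, a groove, then a head 48 mm wide from 40 to 70 mm above its underside (grip it by the head); about 160 g. The point is on its axis half-way up, 38 mm above its underside; z up. At the start it stands on the square tile.
- jar_mid (a point): Squat amber cream jar with a white screw lid and a pale band, round, 50 mm wide, 60 mm high, about 130 g. The point is on its axis half-way up, 30 mm above its underside; z up. At the start it stands on the hexagonal mat.
- pillbox_mid (a point): Lavender seven-day pill box, one solid bar 40 mm (its x) by 190 mm (its y) by 32 mm high, seven shut lids on top, about 140 g. The point is its centre, 16 mm up; z up. It lies on the sill just behind the three rests, whose 5 mm thick edges begin 2 to 11 mm in front of it: fingers gripping across its 40 mm must keep their tips over 5 mm above the sill. Behind it about 60 mm is free.
- coaster: Round wooden coaster, 76 mm across, 5 mm thick, fixed on the sill; the cup's rest. Origin at the centre of its underside, z up. The three rests stand in a row parallel to the pill box, about 62 mm in front of its centre line and about 105 mm apart, in any order.
- tile: Square grey tile, 74 x 74 mm, 5 mm thick, fixed on the sill; the stopper's rest. Origin at the centre of its underside, z up.
- hexmat: Hexagonal cork mat, 66 mm across its flats, 5 mm thick, fixed on the sill; the jar's rest. Origin at the centre of its underside, z up.
- tray: Side tray: low open wooden tray, fixed on the sill to the left or to the right, outside 270 mm (its x) by 130 mm (its y) by 16 mm high, walls 6 mm thick, its inner floor 6 mm above the sill. Room for the three in a line along its x, 80 mm apart. Origin at the centre of its underside, z up.
- mat: Flat dark rectangular mat without walls, 240 mm (its x) by 110 mm (its y), 4 mm thick, fixed on the sill on the other side from the tray; the pill box belongs along its middle, long way along the mat's long way. Origin at the centre of its underside, z up.
Things that resemble listed ones, but are neither listed nor needed, are in the scene too. There is more than one size of the part that bears pillbox_mid; the job needs the largest.

How it is judged:
On the way, in this order (a step that is already met when the one before it is completed fails the run):
1. the cup, the stopper and the jar all stand upright and released in the side tray, the pill box still within 50 mm of its first place (x of cup_mid in the frame of tray between -0.122 and 0.122 m and y of cup_mid in the frame of tray between -0.054 and 0.054 m and z of cup_mid in the frame of tray below 0.048 m and angle between each of cup_mid, stopper_mid, jar_mid's own z axis and vertical below 0.2 rad and linear speed of each of cup, stopper, jar below 0.03 m/s and contact force between the fingers and cup below 0.1 N and x of stopper_mid in the frame of tray between -0.122 and 0.122 m and y of stopper_mid in the frame of tray between -0.054 and 0.054 m and z of stopper_mid in the frame of tray below 0.05 m and contact force between the fingers and stopper below 0.1 N and x of jar_mid in the frame of tray between -0.122 and 0.122 m and y of jar_mid in the frame of tray between -0.054 and 0.054 m and z of jar_mid in the frame of tray below 0.042 m and contact force between the fingers and jar below 0.1 N and distance of pillbox_mid from where it was at the start of the episode below 0.05 m), for 0.2 s.
2. the pill box lies released along the middle of the mat while the three still stand in the side tray (horizontal distance between pillbox_mid and mat below 0.015 m and angle between the y axis of pillbox_mid and the x axis of mat, either way round below 0.2 rad and z of pillbox_mid in the frame of mat below 0.026 m and angle between pillbox_mid's own z axis and vertical below 0.12 rad and linear speed of pillbox below 0.03 m/s and contact force between the fingers and pillbox below 0.1 N and x of cup_mid in the frame of tray between -0.122 and 0.122 m and y of cup_mid in the frame of tray between -0.054 and 0.054 m and z of cup_mid in the frame of tray below 0.048 m and angle between each of cup_mid, stopper_mid, jar_mid's own z axis and vertical below 0.2 rad and x of stopper_mid in the frame of tray between -0.122 and 0.122 m and y of stopper_mid in the frame of tray between -0.054 and 0.054 m and z of stopper_mid in the frame of tray below 0.05 m and x of jar_mid in the frame of tray between -0.122 and 0.122 m and y of jar_mid in the frame of tray between -0.054 and 0.054 m and z of jar_mid in the frame of tray below 0.042 m), for 0.2 s.
At the end, for the whole second after the job is handed in: Pill box flat, lids up, within 15 mm of the mat's centre and 0.2 rad of its long way; cup on the round coaster, stopper on the square tile, jar on the hexagonal mat, each upright within 15 mm of the centre; all released and at rest (horizontal distance between pillbox_mid and mat below 0.015 m and angle between the y axis of pillbox_mid and the x axis of mat, either way round below 0.2 rad and z of pillbox_mid in the frame of mat below 0.026 m and angle between pillbox_mid's own z axis and vertical below 0.12 rad and linear speed of each of pillbox, cup, stopper, jar below 0.03 m/s and contact force between the fingers and pillbox below 0.1 N and horizontal distance between cup_mid and coaster below 0.015 m and z of cup_mid in the frame of coaster below 0.048 m and angle between each of cup_mid, stopper_mid, jar_mid's own z axis and vertical below 0.15 rad and contact force between the fingers and cup below 0.1 N and horizontal distance between stopper_mid and tile below 0.015 m and z of stopper_mid in the frame of tile below 0.05 m and contact force between the fingers and stopper below 0.1 N and horizontal distance between jar_mid and hexmat below 0.015 m and z of jar_mid in the frame of hexmat below 0.042 m and contact force between the fingers and jar below 0.1 N); the robot touches nothing.
It fails at once if the cup, stopper or jar is tipped over (more than 0.7 rad) (angle between any of cup_mid, stopper_mid, jar_mid's own z axis and vertical above 0.7 rad).
It fails at once if the cup, stopper, jar or pill box is dropped or knocked flying (over 0.6 m/s, a fall of some 20 mm, while not held) ((linear speed of cup above 0.6 m/s and contact force between the fingers and cup below 0.1 N) or (linear speed of stopper above 0.6 m/s and contact force between the fingers and stopper below 0.1 N) or (linear speed of jar above 0.6 m/s and contact force between the fingers and jar below 0.1 N) or (linear speed of pillbox above 0.6 m/s and contact force between the fingers and pillbox below 0.1 N)).
It also fails if it takes over 136 s, if anything falls off the work surface, if the arm or the gripper's body presses on something with over 40 N, if the wrist force passes 120 N, or if a joint passes its speed limit or range.

ROBOT

A 6-joint arm with a two-finger parallel gripper is mounted at the origin on the work surface. World frame = base frame: x ahead of the robot, y to its left, z up, the work surface at z = 0. Lengths are in m, angles in rad, forces in N, time in s.
With the tool pointing down it reaches from about 0.325 to 0.925 m from the base axis. Payload 3.1 kg.
Tool frame: the origin (TCP) lies midway between the tips of the shut fingers; the grasp point (between the pads) lies 19 mm behind it; z points along the fingers, y is the line along which they close (so a half turn about z gives the same grasp; the last joint's range is limited). The gripper opens to 85 mm and grips with 20 to 120 N. Pads are 22 mm wide; open, the fingers measure 114 mm over their backs; the gripper's body (76 mm by 85 mm) begins 54 mm behind the grasp point. The pads swing forward as they close: fully open they stand 13 mm farther back than shut.
Start: joints at [1.134, 0.217, 1.613, -0, 1.311, -0.112], TCP at [0.199, 0.592, 0.231] pointing down, gripper open.
Joint ranges: [-2.75, 2.75], [-0.78, 2.1], [0.31, 2.55], [-1.13, 4.27], [0.13, 2.63], [-2.58, 2.58]. Speed limits (rad/s): [2.79, 2.79, 3.14, 3.14, 3.14, 3.14].

INTERFACE

Orientations are given as a unit quaternion [w, x, y, z].
In Python, from rig import robot gives the robot as it stands.
- The arm moves only by the tool apply_moves, never from a script. Its argument "steps" is text: rows parted by semicolons, each of 5 numbers parted by spaces: the shift along the world's x, y, z in m, then the turn about the world's z in rad, then the closure, from -1 (fully open) to 1 (shut), so that 0 is half open. In form: dx dy dz yaw claw; .... A call has exactly 8 rows; each row is the pose to reach, as a shift and turn from the pose commanded when the call began; what a row does not reach only later rows make up. A row lasts 1/12 s, in which the tool goes at most 41.7 mm and 7.16 degrees, less where a joint would pass 70% of its speed; a pose out of reach is approached as far as the arm can. A call with a gripper value outside its range is refused whole. The fingers move at their own pace and stop on an object; "newtons" is the grip in N (left out, the last holds). Time passes only in rows, so rows that repeat a pose let the fingers close, or fill a call up. It gives the time, the measured TCP pose, the force, the opening and the grip force at its end, in the units of the state.
- robot.get_obs(): the state, without advancing time (a new reading comes with each control period).
- robot.camera(name): name is "scene" or "top" or "wrist"; returns a dict with "image" (384x512x3 uint8, red, green, blue), "camera_matrix" (3x3 intrinsics, pixels), "D" ([k1, k2, p1, p2, k3] as OpenCV has them; the pictures are not rectified), "world_to_cam" (4x4, takes a point from world to camera coordinates). Camera axes: x right, y up, looking along -z (the intrinsics and any distortion apply to the point x, -y, -z); pixel columns grow to the right and rows downward; lengths in m; the calibration is good to about 2 mm. A picture is of the moment at which its call begins. There is no depth.
- robot.finish_job(): hands the job in; it is judged then, once.
The state is a dict: "t": time; "joint_positions": joint angles; "qvel": joint speeds; "tau": joint torques, N m; "eef_pos": TCP position; "orientation": TCP orientation; "ft_force": force on the tool from outside, world axes, zero at the start; "wrist_torque": the same for the moment, N m; "opening": finger opening in m; "gripper_force": force on a finger pad.
Only numpy, scipy, OpenCV 4.12 (cv2) and the standard library are available. Lean on these libraries where they do the work, as an engineer would, in place of code of your own. Each camera call takes 0.05 s, during which the arm holds its last target. There are 200 camera calls.

## Working session

There is one attempt and no reset: what is moved stays moved. The work goes in short steps, Python scripts to look and compute and a tool call to move; the robot and the scene stay as the last step left them, time stands still between calls to the robot, and variables do not carry over. Pictures are saved under pics/ and viewed, at most 14 in all, crops included, and the job is handed in when it is done.

Besides the shell and the picture viewer there is one more tool, called by a JSON object that holds its "fn" and its "kwargs". apply_moves: Moves the arm, as the interface text tells. Its arguments: {"type":"object","properties":{"steps":{"type":"string"},"newtons":{"type":"number"}},"required":["steps"]}

```bash
mkdir -p pics; ls
python3 - <<'E'
from rig import robot
import cv2
for n in ("top","scene"):
    c=robot.camera(n); cv2.imwrite(f"pics/{n}0.png",cv2.resize(c["image"][:,:,::-1],(800,600),interpolation=cv2.INTER_CUBIC))
    print(n,c["camera_matrix"].tolist(),c["D"],c["world_to_cam"].round(4).tolist())
print(robot.get_obs())
E
```

```text
pics
top [[473.36222511885586, 0.0, 258.57984577333013], [0.0, 473.36222511885586, 196.95010052456468], [0.0, 0.0, 1.0]] [-0.11911399  0.          0.          0.          0.        ] [[0.0278, -0.9996, -0.01, -0.0056], [0.9923, 0.0264, 0.1209, -0.4683], [-0.1206, -0.0133, 0.9926, -1.0548], [0.0, 0.0, 0.0, 1.0]]
scene [[463.49334606949213, 0.0, 249.3684915658522], [0.0, 463.49334606949213, 192.25982562466237], [0.0, 0.0, 1.0]] [-0.06900295  0.          0.          0.          0.        ] [[-0.4995, 0.8662, 0.017, 0.2502], [-0.4669, -0.2857, 0.8369, 0.1622], [0.7297, 0.4101, 0.5471, -1.5663], [0.0, 0.0, 0.0, 1.0]]
{'t': 0.1, 'joint_positions': array([ 1.13378262e+00,  2.17716252e-01,  1.61483656e+00,  1.29537139e-05,
        1.31130765e+00, -1.12218582e-01]), 'qvel': array([ 0.00056053, -0.00051097, -0.00216574, -0.00028324, -0.00014198,
       -0.0023909 ]), 'tau': array([-1.06036325e-03, -3.98078835e+01, -3.04968560e+01, -2.55092582e-04,
        4.17727206e-03, -2.44239351e-05]), 'eef_pos': array([0.19910647, 0.59162818, 0.23004274]), 'orientation': array([-3.13512773e-04,  1.61686228e-01,  9.86841567e-01, -1.08971848e-03]), 'ft_force': array([0.1765702 , 0.52372712, 0.35104   ]), 'wrist_torque': array([ 0.01142388, -0.00581196, -0.0298892 ]), 'gripper_force': 0.0, 'opening': 0.08575930162989452}
```

View pics/top0.png

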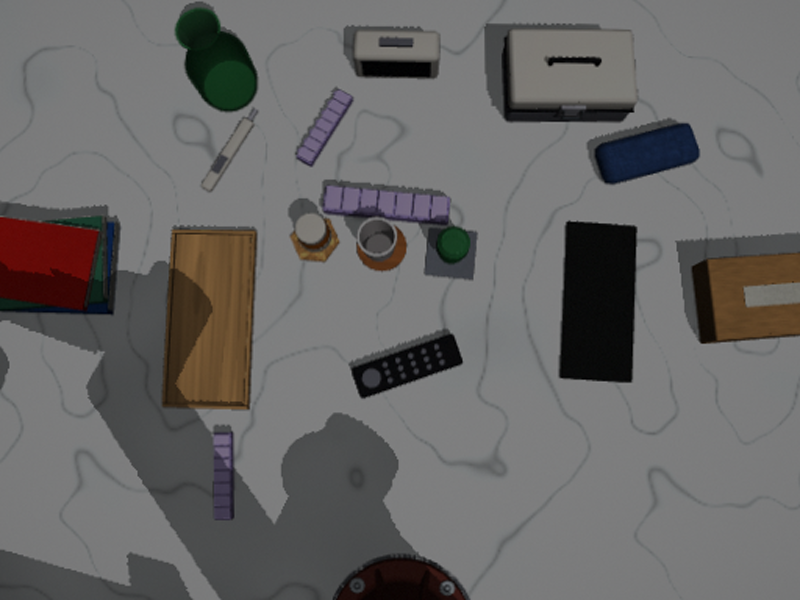

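View pics/scene0.png

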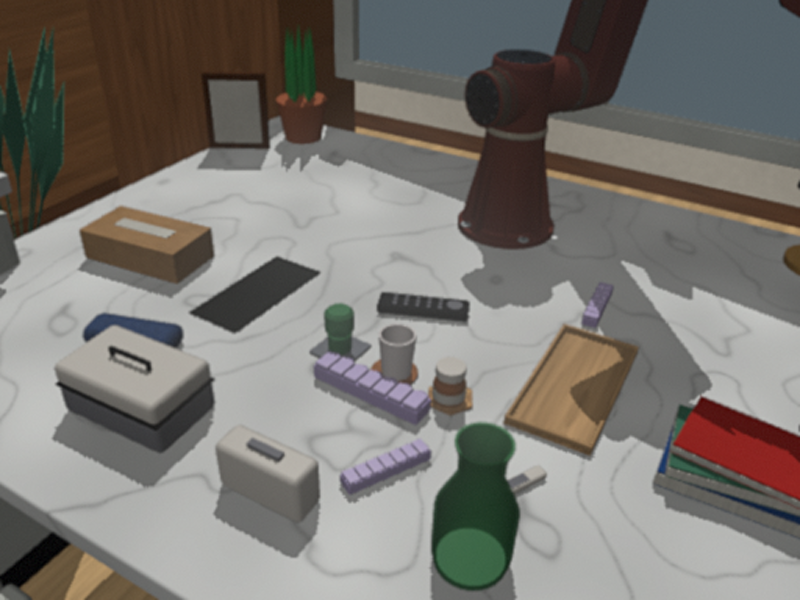

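The top view shows the hexmat with the jar (315,235), the coaster with the cup (380,243) and the tile with the stopper (452,250). The large pill box is at (388,203), the tray at (210,318) and the mat at (598,302). I'll enlarge that area.

```bash
cat > h.py <<'E'
import numpy as np, cv2
def pix2world(c,uv,z):
    uv=np.atleast_2d(np.float64(uv)); n=cv2.undistortPoints(uv[:,None],c["camera_matrix"],c["D"])[:,0]
    T=c["world_to_cam"]; d=np.c_[n[:,0],-n[:,1],-np.ones(len(n))]@T[:3,:3]; o=-T[:3,:3].T@T[:3,3]
    return o+d*((np.broadcast_to(z,len(n))-o[2])/d[:,2])[:,None]
def world2pix(c,P):
    P=np.atleast_2d(np.float64(P)); T=c["world_to_cam"]; q=P@T[:3,:3].T+T[:3,3]; q[:,1:]*=-1
    return cv2.projectPoints(q,np.zeros(3),np.zeros(3),c["camera_matrix"],c["D"])[0][:,0]
def crop(c,x0,y0,w,h,k,name,gain=1.8):
    im=np.clip(c["image"][y0:y0+h,x0:x0+w,::-1].astype(float)*gain,0,255).astype(np.uint8)
    cv2.imwrite("pics/"+name,cv2.resize(im,None,fx=k,fy=k,interpolation=cv2.INTER_CUBIC))
E
python3 - <<'E'
from h import *; from rig import robot
c=robot.camera("top")
crop(c,180,108,130,75,6,"a.png")
im=c["image"].astype(int)
# mat: dark; tray: wood
m=(im.sum(2)<45).astype(np.uint8); m[:, :345]=0;m[:,415:]=0;m[:135]=0;m[255:]=0
def rect(mask,z,n):
    k=max(cv2.findContours(mask,0,1)[0],key=cv2.contourArea); r=cv2.minAreaRect(k); b=cv2.boxPoints(r)+0.
    w=pix2world(c,b,z); print(n,r,w[:,:2].round(4).tolist(),"ctr",w.mean(0).round(4),"edges",np.linalg.norm(np.diff(w,axis=0),axis=1).round(4))
rect(m,.004,"mat")
hsv=cv2.cvtColor(c["image"],cv2.COLOR_RGB2HSV)
t=((hsv[...,0]<25)&(hsv[...,1]>90)).astype(np.uint8); t[:,:100]=0;t[:,168:]=0;t[:140]=0;t[268:]=0
rect(t,.016,"tray")
p=((hsv[...,0]>115)&(hsv[...,0]<150)&(hsv[...,1]>25)).astype(np.uint8); p[:,:200]=0;p[:,292:]=0;p[:112]=0;p[146:]=0
rect(p,.032,"pill")
E
```

```text
mat ((382.9481201171875, 192.69338989257812), (45.04439926147461, 99.99249267578125), 2.4895529747009277) [[0.3728, -0.227], [0.6104, -0.237], [0.6093, -0.3462], [0.3705, -0.3332]] ctr [ 0.4907 -0.2859  0.004 ] edges [0.2379 0.1092 0.2391]
tray ((133.45034790039062, 203.6296844482422), (55.122596740722656, 114.42796325683594), 2.516875743865967) [[0.3138, 0.3632], [0.5845, 0.3691], [0.5811, 0.2353], [0.3131, 0.2332]] ctr [0.4481 0.3002 0.016 ] edges [0.2707 0.1338 0.268 ]
pill ((246.72576904296875, 130.66700744628906), (81.0086441040039, 18.71900177001953), 5.52754020690918) [[0.6072, 0.1346], [0.6521, 0.1324], [0.6378, -0.0566], [0.5932, -0.0532]] ctr [0.6226 0.0393 0.032 ] edges [0.045  0.1895 0.0447]
```

View pics/a.png

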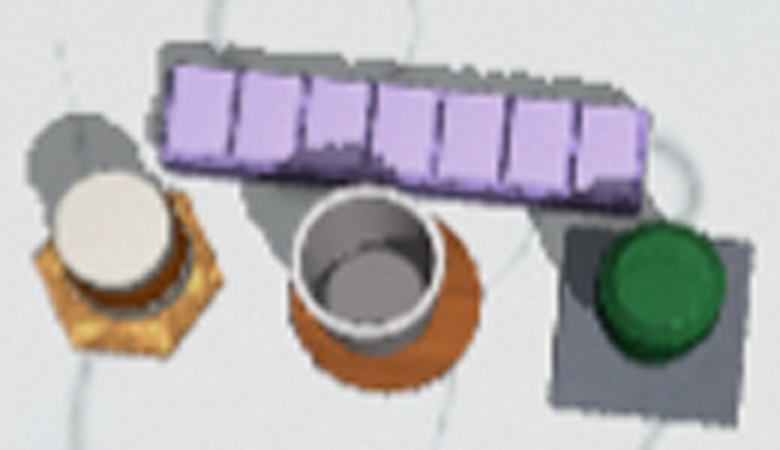

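The crop shows the jar lid at (112,230), the cup rim at (368,264) and the stopper top at (661,286). The rest centres are the hexmat at (128,269), the coaster at (385,294) and the tile at (651,325).

Run:
```python
from h import *; from rig import robot
c=robot.camera("top")
P={"jar":(112,230,.065),"cup":(368,264,.077),"stop":(661,286,.078),"hex":(128.5,269,.005),"coast":(385,294,.005),"tile":(651,325,.005),
"pTL":(172,65,.032),"pTR":(648,107,.032),"pBR":(641,188,.032),"pBL":(162,158,.032)}
W={k:pix2world(c,[(u+.5)/6-.5+180,(v+.5)/6-.5+108],z)[0] for k,(u,v,z) in P.items()}
for k,w in W.items(): print(k,w.round(4))
pc=sum(W[k] for k in W if k[0]=="p" )/4; print("pill",pc)
d=W["tile"]-W["hex"]; print(np.linalg.norm(d)/2, "row yaw",np.arctan2(d[1],d[0]))
e=W["pTR"]-W["pTL"]; print("pill yaw",np.arctan2(e[1],e[0]),np.linalg.norm(e))
print((W["hex"]+W["tile"]+W["coast"])/3)
```

```text
jar [0.5758 0.1456 0.065 ]
cup [0.5625 0.0484 0.077 ]
stop [ 0.5568 -0.0597  0.078 ]
hex [0.574  0.1472 0.005 ]
coast [0.5663 0.0452 0.005 ]
tile [ 0.5566 -0.0598  0.005 ]
pTL [0.6498 0.1301 0.032 ]
pTR [ 0.6374 -0.0557  0.032 ]
pBR [ 0.605  -0.0536  0.032 ]
pBL [0.6124 0.1323 0.032 ]
pill [0.62617412 0.0382592  0.032     ]
0.10384071978392286 row yaw -1.6543892211570268
pill yaw -1.6375967409042433 0.18623533197608608
[0.56562617 0.04420014 0.005     ]
```

{"fn": "apply_moves", "kwargs": {"steps": "0.02 -0.024 0 0.05 -1; 0.045 -0.053 0 0.1 -1; 0.07 -0.083 0 0.15 -1; 0.095 -0.113 0 0.2 -1; 0.12 -0.142 0 0.25 -1; 0.145 -0.172 0 0.25 -1; 0.17 -0.202 0 0.25 -1; 0.195 -0.231 0 0.25 -1", "newtons": 40}}

```text
t: 0.87
eef_pos: [0.3951, 0.3596, 0.2312]
orientation: [0.0, 0.037, 0.999, -0.0]
ft_force: [-0.2, 0.3, 0.4]
opening: 0.0851
gripper_force: 0.0
```

{"fn": "apply_moves", "kwargs": {"steps": "0.025 -0.03 0 0 -1; 0.05 -0.06 0 0 -1; 0.075 -0.09 0 0 -1; 0.1 -0.12 0 0 -1; 0.125 -0.15 -0.02 0 -1; 0.15 -0.18 -0.04 0 -1; 0.17 -0.205 -0.06 0 -1; 0.181 -0.215 -0.06 0 -1"}}

```text
t: 1.53
eef_pos: [0.5743, 0.142, 0.1662]
orientation: [-0.004, 0.039, 0.999, -0.002]
ft_force: [-1.4, 0.6, -0.9]
opening: 0.0853
gripper_force: 0.0
```

Run:
```python
from h import *; from rig import robot
c=robot.camera("wrist"); print(robot.get_obs()["eef_pos"])
crop(c,0,0,512,384,1.5,"w1.png",1.6)
for n,p in {"jar":(.575,.146,.065),"hex":(.574,.147,.005),"coast":(.566,.045,.005),"cup":(.5635,.047,.077),"pill":(.627,.039,.032)}.items(): print(n,(world2pix(c,p)*1.5).round(0))
```

```text
[0.57650994 0.14176792 0.16815693]
jar [[401. 291.]]
hex [[401. 257.]]
coast [[236. 257.]]
cup [[197. 291.]]
pill [[232. 366.]]
```

View pics/w1.png

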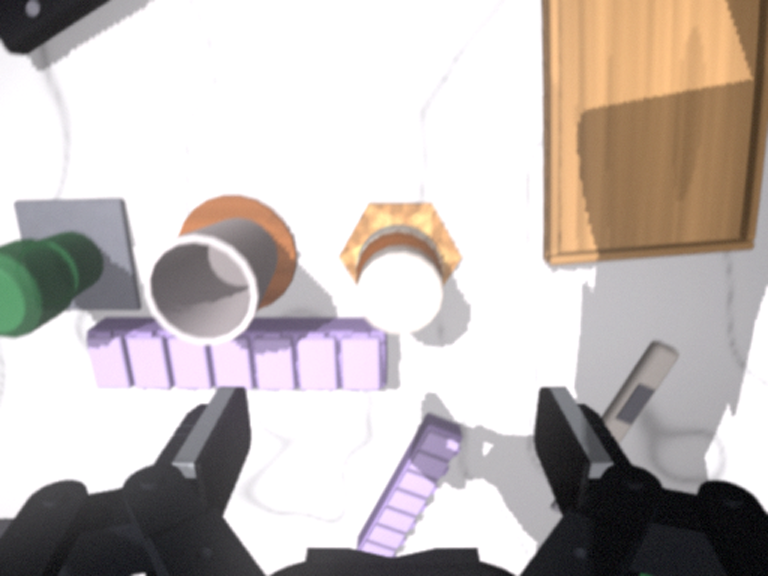

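The wrist view agrees with the measurements: the jar lid is at (400,290) against a predicted (401,291). I'll go down on the jar.

{"fn": "apply_moves", "kwargs": {"steps": "0 0 -0.025 0 -1; 0 0 -0.05 0 -1; 0 0 -0.08 0 -1; 0 0 -0.105 0 -1; 0 0 -0.125 0 -1; 0 0 -0.14 0 -1; 0 0 -0.152 0 -1; 0 0 -0.152 0 -1"}}

```text
t: 2.25
eef_pos: [0.5753, 0.1474, 0.019]
orientation: [-0.0, 0.037, 0.999, 0.0]
ft_force: [0.2, 1.0, -0.6]
opening: 0.0854
gripper_force: 0.0
```

{"fn": "apply_moves", "kwargs": {"steps": "0 0 -0.001 0 -0.2; 0 0 -0.002 0 0; 0 0 -0.002 0 0.2; 0 0 -0.002 0 0.5; 0 0 -0.002 0 0.7; 0 0 -0.002 0 0.7; 0 0 -0.002 0 0.7; 0 0 -0.002 0 0.7"}}

```text
t: 2.92
eef_pos: [0.5762, 0.1466, 0.0182]
orientation: [0.001, 0.037, 0.999, 0.0]
ft_force: [-1.2, 0.7, 6.0]
opening: 0.0479
gripper_force: 41.9
```

{"fn": "apply_moves", "kwargs": {"steps": "0 0 0.015 0 0.7; 0 0 0.035 0 0.7; 0 0 0.06 0 0.7; -0.02 0.015 0.075 0 0.7; -0.045 0.034 0.08 0 0.7; -0.07 0.053 0.08 0 0.7; -0.095 0.072 0.08 0 0.7; -0.12 0.09 0.08 0 0.7"}}

```text
t: 3.58
eef_pos: [0.4534, 0.2365, 0.0965]
orientation: [-0.001, 0.038, 0.999, -0.0]
ft_force: [0.6, 0.2, -0.9]
opening: 0.0477
gripper_force: 41.8
```

{"fn": "apply_moves", "kwargs": {"steps": "-0.025 0.019 0 0 0.7; -0.05 0.038 0 0 0.7; -0.07 0.053 0 0 0.7; -0.083 0.062 -0.01 0 0.7; -0.085 0.063 -0.03 0 0.7; -0.085 0.063 -0.05 0 0.7; -0.085 0.063 -0.06 0 0.7; -0.085 0.063 -0.065 0 0.7"}}

```text
t: 4.25
eef_pos: [0.3682, 0.298, 0.0298]
orientation: [-0.002, 0.037, 0.999, -0.002]
ft_force: [-0.3, -0.9, -1.2]
opening: 0.0483
gripper_force: 41.8
```

{"fn": "apply_moves", "kwargs": {"steps": "0 0 -0.006 0 0.7; 0 0 -0.01 0 0.7; 0 0 -0.013 0 0.7; 0 0 -0.013 0 0.7; 0 0 -0.013 0 0.2; 0 0 -0.013 0 -0.3; 0 0 -0.013 0 -0.6; 0 0 -0.013 0 -0.6"}}

```text
t: 4.92
eef_pos: [0.3709, 0.2996, 0.0198]
orientation: [0.0, 0.037, 0.999, 0.0]
ft_force: [0.3, -0.8, -0.2]
opening: 0.0683
gripper_force: 0.0
```

{"fn": "apply_moves", "kwargs": {"steps": "0 0 0 0 -0.8; 0 0 0.02 0 -0.8; 0 0 0.05 0 -0.8; 0 0 0.085 0 -0.8; 0.02 -0.02 0.115 0 -1; 0.045 -0.05 0.115 0 -1; 0.07 -0.081 0.115 0 -1; 0.095 -0.112 0.115 0 -1"}}

```text
t: 5.58
eef_pos: [0.467, 0.1866, 0.136]
orientation: [0.002, 0.037, 0.999, 0.0]
ft_force: [-0.1, 0.8, -0.5]
opening: 0.085
gripper_force: 0.0
```

{"fn": "apply_moves", "kwargs": {"steps": "0.02 -0.028 0 0 -1; 0.042 -0.059 0 0 -1; 0.064 -0.09 0 0 -1; 0.085 -0.12 0 0 -1; 0.099 -0.139 0 0 -1; 0.099 -0.139 0 0 -1; 0.099 -0.139 -0.015 0 -1; 0.099 -0.139 -0.035 0 -1"}}

```text
t: 6.25
eef_pos: [0.5667, 0.048, 0.1012]
orientation: [0.003, 0.038, 0.999, 0.0]
ft_force: [0.3, -0.2, 0.3]
opening: 0.0855
gripper_force: 0.0
```

{"fn": "apply_moves", "kwargs": {"steps": "0 0 -0.02 0 -1; 0 0 -0.04 0 -1; 0 0 -0.06 0 -1; 0 0 -0.07 0 -1; 0 0 -0.074 0 -1; 0 0 -0.074 0 -0.6; 0 0 -0.074 0 -0.2; 0 0 -0.074 0 0.2"}}

```text
t: 6.92
eef_pos: [0.5659, 0.0485, 0.0272]
orientation: [0.001, 0.037, 0.999, 0.0]
ft_force: [-0.5, 0.1, 2.8]
opening: 0.0541
gripper_force: 39.8
```

{"fn": "apply_moves", "kwargs": {"steps": "0 0 0 0 0.5; 0 0 0 0 0.5; 0 0 0.015 0 0.5; 0 0 0.035 0 0.5; 0 0 0.06 0 0.5; -0.01 0.02 0.075 0 0.5; -0.02 0.045 0.08 0 0.5; -0.03 0.07 0.08 0 0.5"}}

```text
t: 7.58
eef_pos: [0.5359, 0.1187, 0.1078]
orientation: [0.002, 0.038, 0.999, 0.0]
ft_force: [0.5, 0.5, -3.2]
opening: 0.0543
gripper_force: 41.7
```

{"fn": "apply_moves", "kwargs": {"steps": "-0.012 0.027 0 0 0.5; -0.025 0.055 0 0 0.5; -0.04 0.085 0 0 0.5; -0.055 0.115 0 0 0.5; -0.07 0.145 0 0 0.5; -0.08 0.17 0 0 0.5; -0.084 0.18 -0.01 0 0.5; -0.084 0.181 -0.03 0 0.5"}}

```text
t: 8.25
eef_pos: [0.4517, 0.3026, 0.0774]
orientation: [0.003, 0.036, 0.999, 0.002]
ft_force: [0.3, 0.5, -2.1]
opening: 0.0547
gripper_force: 41.8
```

{"fn": "apply_moves", "kwargs": {"steps": "0 0 -0.02 0 0.5; 0 0 -0.035 0 0.5; 0 0 -0.044 0 0.5; 0 0 -0.048 0 0.5; 0 0 -0.048 0 0.5; 0 0 -0.048 0 0; 0 0 -0.048 0 -0.5; 0 0 -0.048 0 -0.8"}}

```text
t: 8.92
eef_pos: [0.4516, 0.2993, 0.0279]
orientation: [0.001, 0.038, 0.999, 0.0]
ft_force: [0.3, -0.2, 0.0]
opening: 0.0742
gripper_force: 0.0
```

{"fn": "apply_moves", "kwargs": {"steps": "0 0 0 0 -0.9; 0 0 0.015 0 -0.9; 0 0 0.04 0 -0.9; 0 0 0.075 0 -0.9; 0 0 0.11 0 -1; 0.01 -0.03 0.125 0 -1; 0.02 -0.065 0.125 0 -1; 0.03 -0.1 0.125 0 -1"}}

```text
t: 9.58
eef_pos: [0.4825, 0.1993, 0.1549]
orientation: [0.003, 0.036, 0.999, 0.001]
ft_force: [0.3, -0.0, -0.9]
opening: 0.0853
gripper_force: 0.0
```

{"fn": "apply_moves", "kwargs": {"steps": "0.01 -0.035 0 0 -1; 0.02 -0.07 0 0 -1; 0.03 -0.105 0 0 -1; 0.04 -0.14 0 0 -1; 0.05 -0.175 0 0 -1; 0.06 -0.21 0 0 -1; 0.07 -0.24 0 0 -1; 0.077 -0.258 0 0 -1"}}

```text
t: 10.25
eef_pos: [0.5585, -0.0622, 0.1526]
orientation: [0.001, 0.039, 0.999, -0.001]
ft_force: [0.6, 0.3, -0.4]
opening: 0.0853
gripper_force: 0.0
```

{"fn": "apply_moves", "kwargs": {"steps": "0 0 -0.02 0 -1; 0 0 -0.045 0 -1; 0 0 -0.07 0 -1; 0 0 -0.095 0 -1; 0 0 -0.11 0 -1; 0 0 -0.117 0 -1; 0 0 -0.117 0 -1; 0 0 -0.117 0 -0.6"}}

```text
t: 10.92
eef_pos: [0.5578, -0.0588, 0.0356]
orientation: [0.0, 0.037, 0.999, -0.0]
ft_force: [0.5, -0.2, 1.1]
opening: 0.0757
gripper_force: 0.0
```

{"fn": "apply_moves", "kwargs": {"steps": "0 0 0 0 -0.3; 0 0 0 0 0; 0 0 0 0 0.3; 0 0 0 0 0.6; 0 0 0 0 0.7; 0 0 0 0 0.7; 0 0 0.005 0 0.7; 0 0 0.015 0 0.7"}}

```text
t: 11.58
eef_pos: [0.5557, -0.0582, 0.0492]
orientation: [-0.002, 0.037, 0.999, 0.0]
ft_force: [0.3, -0.0, -1.5]
opening: 0.0471
gripper_force: 41.3
```

{"fn": "apply_moves", "kwargs": {"steps": "0 0 0.02 0 0.7; 0 0 0.045 0 0.7; 0 0.015 0.07 0 0.7; -0.003 0.04 0.075 0 0.7; -0.006 0.07 0.075 0 0.7; -0.008 0.1 0.075 0 0.7; -0.011 0.13 0.075 0 0.7; -0.013 0.16 0.075 0 0.7"}}

```text
t: 12.25
eef_pos: [0.5436, 0.1027, 0.1257]
orientation: [-0.0, 0.038, 0.999, 0.0]
ft_force: [0.5, -0.7, -1.0]
opening: 0.0471
gripper_force: 41.5
```

{"fn": "apply_moves", "kwargs": {"steps": "-0.002 0.03 0 0 0.7; -0.004 0.06 0 0 0.7; -0.006 0.09 0 0 0.7; -0.009 0.12 0 0 0.7; -0.012 0.15 0 0 0.7; -0.014 0.18 0 0 0.7; -0.014 0.194 0 0 0.7; -0.014 0.198 -0.01 0 0.7"}}

```text
t: 12.92
eef_pos: [0.5317, 0.3025, 0.1177]
orientation: [0.002, 0.036, 0.999, 0.001]
ft_force: [-0.0, -0.6, -1.4]
opening: 0.0471
gripper_force: 41.6
```

{"fn": "apply_moves", "kwargs": {"steps": "0 0 -0.02 0 0.7; 0 0 -0.04 0 0.7; 0 0 -0.055 0 0.7; 0 0 -0.067 0 0.7; 0 0 -0.074 0 0.7; 0 0 -0.078 0 0.7; 0 0 -0.078 0 0.7; 0 0 -0.078 0 0.4"}}

```text
t: 13.58
eef_pos: [0.5312, 0.2985, 0.0383]
orientation: [0.0, 0.038, 0.999, -0.0]
ft_force: [-0.9, -2.6, 4.4]
opening: 0.0469
gripper_force: 42.0
```

{"fn": "apply_moves", "kwargs": {"steps": "0 0 0 0 0; 0 0 0 0 -0.5; 0 0 0 0 -0.8; 0 0 0.015 0 -0.9; 0 0 0.04 0 -0.9; 0 0 0.075 0 -1; 0 -0.01 0.11 0 -1; 0.01 -0.04 0.125 0 -1"}}

```text
t: 14.25
eef_pos: [0.5421, 0.2634, 0.1678]
orientation: [0.004, 0.035, 0.999, 0.003]
ft_force: [2.2, -0.3, 0.6]
opening: 0.0854
gripper_force: 0.0
```

Run:
```python
from h import *; from rig import robot
c=robot.camera("wrist"); a=c["image"]; b=robot.camera("top"); print(robot.get_obs()["eef_pos"])
im=np.vstack([cv2.resize(a,(400,300)),cv2.resize(b["image"],(400,300))]).astype(float)*1.6
cv2.imwrite("pics/b.png",np.clip(im,0,255)[:,:,::-1].astype(np.uint8))
```

```text
[0.54499793 0.25817178 0.1676475 ]
```

View pics/b.png

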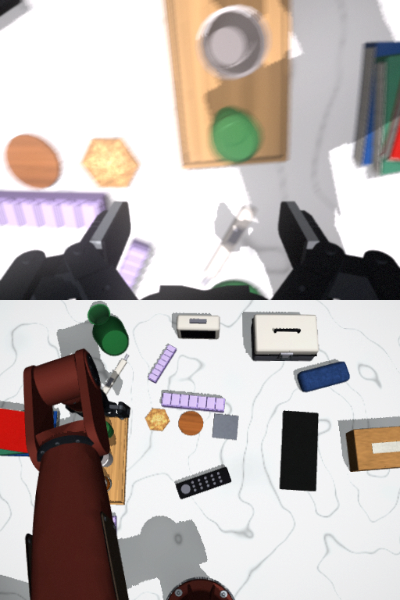

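The wrist view shows the cup and stopper upright in the tray, and the top view shows the three rests free. I'll measure the uncovered rests and the pill box once more.

Run:
```python
from h import *; from rig import robot
c=robot.camera("top")
crop(c,180,108,130,75,6,"d.png",1.6)
```

```text
(no output)
```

View pics/d.png

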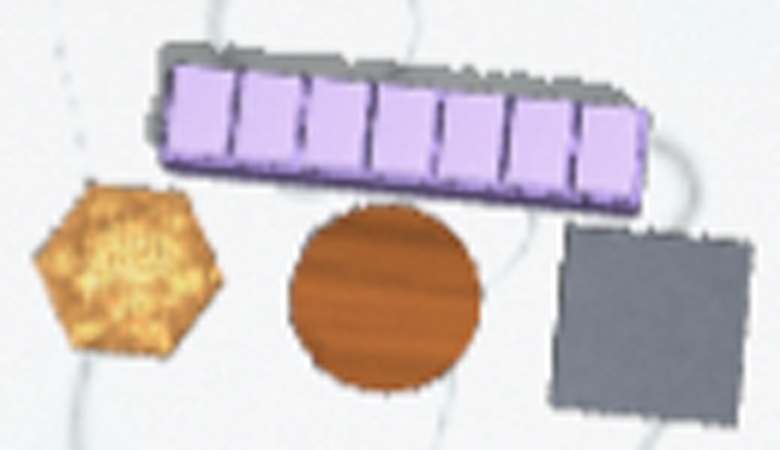

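Run:
```python
from h import *; from rig import robot
c=robot.camera("top")
f=lambda u,v,z: pix2world(c,[(u+.5)/6-.5+180,(v+.5)/6-.5+108],z)[0].round(4)
for n,a in {"hex":(129,269,.005),"coast":(385,297,.005),"tile":(651,325,.005),"frontbotL":(165,172,0),"frontbotR":(640,214,0),"backL":(172,65,.032),"backR":(648,107,.032),"lid4":(405,121,.032)}.items(): print(n,f(*a))
```

```text
hex [0.574 0.147 0.005]
coast [0.5651 0.0452 0.005 ]
tile [ 0.5566 -0.0598  0.005 ]
frontbotL [0.6149 0.135  0.    ]
frontbotR [ 0.6024 -0.0548  0.    ]
backL [0.6498 0.1301 0.032 ]
backR [ 0.6374 -0.0557  0.032 ]
lid4 [0.6294 0.0384 0.032 ]
```

{"fn": "apply_moves", "kwargs": {"steps": "0.005 -0.015 0 -0.12 -1; 0.011 -0.03 0 -0.24 -1; 0.018 -0.047 0 -0.36 -1; 0.025 -0.064 0 -0.48 -1; 0.032 -0.081 0 -0.6 -1; 0.039 -0.099 0 -0.72 -1; 0.046 -0.117 0 -0.84 -1; 0.053 -0.135 0 -0.96 -1"}}

```text
t: 15.12
eef_pos: [0.5921, 0.1245, 0.1597]
orientation: [-0.002, 0.497, 0.868, -0.001]
ft_force: [-0.9, -0.3, 0.3]
opening: 0.085
gripper_force: 0.0
```

{"fn": "apply_moves", "kwargs": {"steps": "0.007 -0.018 0 -0.12 -1; 0.014 -0.036 -0.015 -0.24 -1; 0.021 -0.054 -0.03 -0.36 -1; 0.028 -0.072 -0.045 -0.48 -1; 0.034 -0.085 -0.055 -0.6 -1; 0.034 -0.085 -0.06 -0.607 -1; 0.034 -0.085 -0.06 -0.607 -1; 0.034 -0.085 -0.06 -0.607 -1"}}

```text
t: 15.78
eef_pos: [0.6262, 0.0406, 0.1009]
orientation: [-0.001, 0.731, 0.683, -0.001]
ft_force: [0.3, -0.2, 0.8]
opening: 0.0855
gripper_force: 0.0
```

Run:
```python
from h import *; from rig import robot
c=robot.camera("wrist"); o=robot.get_obs(); print(o["eef_pos"],o["orientation"],o["joint_positions"])
crop(c,0,0,512,384,1.5,"w2.png",1.4)
```

```text
[0.62688287 0.04075648 0.10188392] [-5.94667683e-04  7.30691152e-01  6.82707894e-01 -1.35670493e-04] [-4.70470810e-02  3.58287742e-01  1.69607089e+00  7.17433352e-04
  1.08827540e+00  2.04913027e-02]
```

View pics/w2.png

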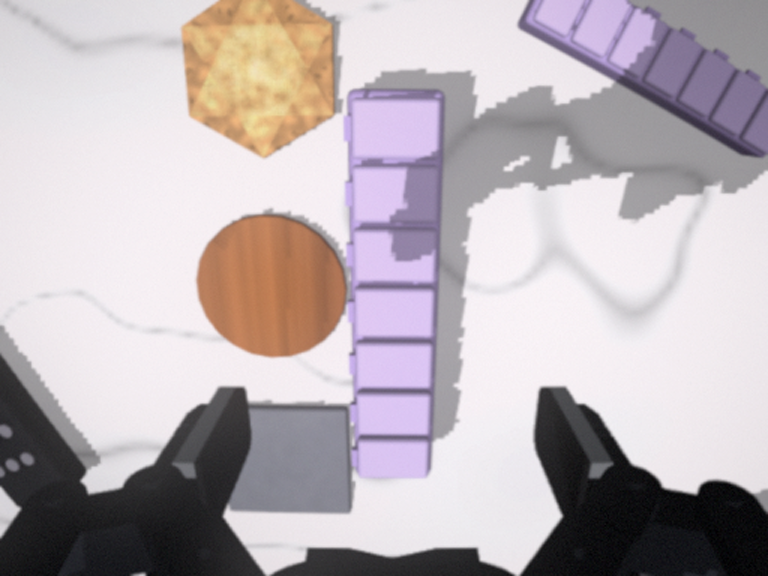

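The wrist view shows the box centred between the fingers, with the middle lid at (395,312), and aligned with them. I'll go down.

{"fn": "apply_moves", "kwargs": {"steps": "0 0 -0.02 0 -1; 0 0 -0.04 0 -1; 0 0 -0.06 0 -1; 0 0 -0.075 0 -1; 0 0 -0.085 0 -1; 0 0 -0.091 0 -1; 0 0 -0.094 0 -1; 0 0 -0.094 0 -0.6", "newtons": 50}}

```text
t: 16.5
eef_pos: [0.6275, 0.0395, 0.0082]
orientation: [-0.0, 0.732, 0.682, 0.0]
ft_force: [-0.1, 0.0, -0.0]
opening: 0.0753
gripper_force: 0.0
```

{"fn": "apply_moves", "kwargs": {"steps": "0 0 0 0 -0.3; 0 0 0 0 0; 0 0 0 0 0.2; 0 0 0 0 0.4; 0 0 0 0 0.6; 0 0 0 0 0.8; 0 0 0 0 0.8; 0 0 0 0 0.8"}}

```text
t: 17.17
eef_pos: [0.6287, 0.0392, 0.0097]
orientation: [0.001, 0.732, 0.682, 0.001]
ft_force: [1.1, -0.3, 5.3]
opening: 0.0391
gripper_force: 53.5
```

{"fn": "apply_moves", "kwargs": {"steps": "0 0 0.01 0 0.8; 0 0 0.025 0 0.8; 0 0 0.045 0 0.8; 0 0 0.07 0 0.8; 0 -0.01 0.085 -0.06 0.8; -0.005 -0.03 0.09 -0.16 0.8; -0.012 -0.055 0.09 -0.27 0.8; -0.022 -0.08 0.09 -0.38 0.8"}}

```text
t: 17.83
eef_pos: [0.6062, -0.0411, 0.1004]
orientation: [0.001, 0.848, 0.529, 0.001]
ft_force: [0.6, -0.2, -1.4]
opening: 0.0388
gripper_force: 52.7
```

{"fn": "apply_moves", "kwargs": {"steps": "-0.01 -0.025 0 -0.11 0.8; -0.02 -0.05 0 -0.22 0.8; -0.032 -0.075 0 -0.33 0.8; -0.044 -0.1 0 -0.44 0.8; -0.056 -0.125 0 -0.55 0.8; -0.068 -0.15 0 -0.66 0.8; -0.08 -0.175 0 -0.77 0.8; -0.09 -0.2 0 -0.88 0.8"}}

```text
t: 18.5
eef_pos: [0.5141, -0.2415, 0.0989]
orientation: [-0.0, 0.993, 0.117, -0.0]
ft_force: [-0.1, 0.9, -0.6]
opening: 0.0389
gripper_force: 52.7
```

{"fn": "apply_moves", "kwargs": {"steps": "-0.01 -0.02 0 -0.11 0.8; -0.018 -0.036 0 -0.21 0.8; -0.024 -0.045 0 -0.289 0.8; -0.024 -0.045 -0.01 -0.289 0.8; -0.024 -0.045 -0.02 -0.289 0.8; -0.024 -0.045 -0.03 -0.289 0.8; -0.024 -0.045 -0.03 -0.289 0.8; -0.024 -0.045 -0.03 -0.289 0.8"}}

```text
t: 19.17
eef_pos: [0.4905, -0.2838, 0.0664]
orientation: [-0.001, 1.0, -0.024, -0.002]
ft_force: [0.1, -0.5, -1.8]
opening: 0.0387
gripper_force: 52.8
```

Run:
```python
from h import *; from rig import robot
c=robot.camera("wrist"); o=robot.get_obs(); print(o["eef_pos"],o["orientation"],o["gripper_force"])
print(world2pix(c,[(.4907,-.2859,.004),(.3716,-.2248,.004),(.6114,-.2363,.004)])*1.5)
crop(c,0,0,512,384,1.5,"w3.png",1.4)
```

```text
[ 0.49121965 -0.28440261  0.06730947] [-6.42720611e-04  9.99719438e-01 -2.36644467e-02 -7.90755795e-04] 52.75539457798004
[[396.31681735 314.35784992]
 [289.44813895 529.55479632]
 [246.35235308  14.68327936]]
```

View pics/w3.png

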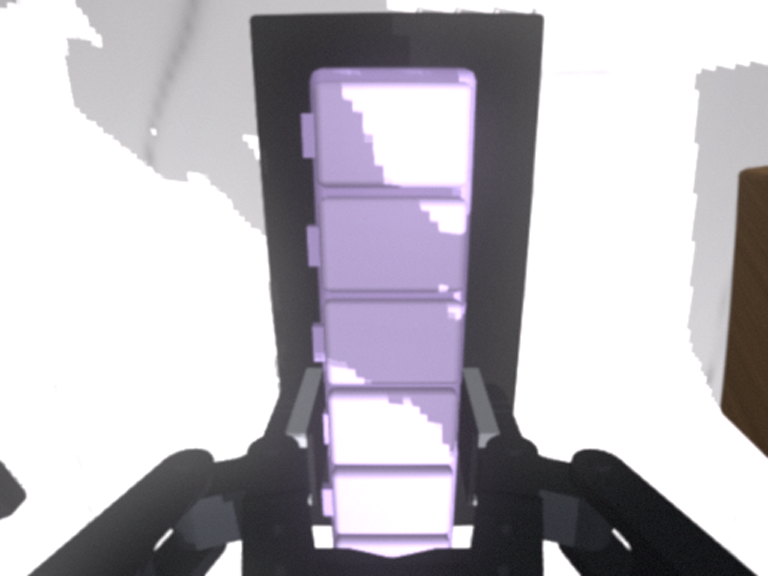

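The wrist view shows the box straight over the mat: mat edges x 252–543, box 312–475 at the far end. I'll lower it.

{"fn": "apply_moves", "kwargs": {"steps": "0 0 -0.015 0 0.8; 0 0 -0.03 0 0.8; 0 0 -0.042 0 0.8; 0 0 -0.05 0 0.8; 0 0 -0.053 0 0.8; 0 0 -0.055 0 0.8; 0 0 -0.055 0 0.8; 0 0 -0.055 0 0.8"}}

```text
t: 19.88
eef_pos: [0.4921, -0.2861, 0.014]
orientation: [0.0, 1.0, -0.024, 0.001]
ft_force: [-0.2, 0.1, -0.6]
opening: 0.039
gripper_force: 52.7
```

{"fn": "apply_moves", "kwargs": {"steps": "0 0 0 0 0.5; 0 0 0 0 0; 0 0 0 0 -0.5; 0 0 0 0 -0.8; 0 0 0.02 0 -0.9; 0 0 0.05 0 -1; 0 0 0.085 0 -1; 0 0 0.12 0 -1"}}

```text
t: 20.55
eef_pos: [0.4907, -0.2852, 0.1339]
orientation: [-0.001, 1.0, -0.025, -0.001]
ft_force: [1.0, -0.8, -0.1]
opening: 0.0855
gripper_force: 0.0
```

{"fn": "apply_moves", "kwargs": {"steps": "0 0.03 0.03 0 -1; 0 0.07 0.03 0 -1; 0 0.11 0.03 0 -1; 0.005 0.15 0.03 0 -1; 0.01 0.185 0.03 0 -1; 0.015 0.22 0.03 0 -1; 0.02 0.255 0.03 0 -1; 0.025 0.29 0.03 0 -1"}}

```text
t: 21.22
eef_pos: [0.5165, 0.006, 0.1637]
orientation: [0.0, 1.0, -0.025, 0.0]
ft_force: [0.9, -0.9, -0.8]
opening: 0.0853
gripper_force: 0.0
```

Run:
```python
from h import *; from rig import robot
c=robot.camera("top"); print(robot.get_obs()["eef_pos"])
crop(c,100,125,320,150,2.4,"e.png",1.6)
```

```text
[0.51692953 0.01192872 0.16374523]
```

View pics/e.png

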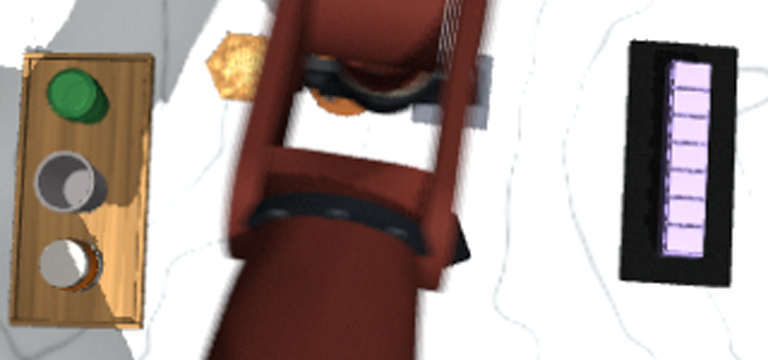

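The box lies along the mat's middle and the three still stand in the tray at (74,94), (68,180) and (68,264). Next is the stopper.

{"fn": "apply_moves", "kwargs": {"steps": "0.002 0.035 0 0 -1; 0.004 0.07 0 0 -1; 0.006 0.105 0 0 -1; 0.008 0.14 0 0 -1; 0.01 0.175 0 0 -1; 0.012 0.21 0 0 -1; 0.014 0.245 0 0 -1; 0.0145 0.275 0 0 -1", "newtons": 40}}

```text
t: 21.93
eef_pos: [0.5311, 0.2815, 0.1635]
orientation: [-0.0, 1.0, -0.024, 0.0]
ft_force: [0.5, -0.3, -0.4]
opening: 0.0855
gripper_force: 0.0
```

{"fn": "apply_moves", "kwargs": {"steps": "0 0.02 0 0 -1; 0 0.02 -0.01 0 -1; 0 0.02 -0.035 0 -1; 0 0.02 -0.06 0 -1; 0 0.02 -0.085 0 -1; 0 0.02 -0.105 0 -1; 0 0.02 -0.12 0 -1; 0 0.02 -0.126 0 -1"}}

```text
t: 22.6
eef_pos: [0.5285, 0.2972, 0.0337]
orientation: [0.001, 1.0, -0.025, -0.003]
ft_force: [-0.9, -0.7, -0.0]
opening: 0.0857
gripper_force: 0.0
```

{"fn": "apply_moves", "kwargs": {"steps": "0 0 0 0 -0.6; 0 0 0 0 -0.3; 0 0 0 0 0; 0 0 0 0 0.3; 0 0 0 0 0.6; 0 0 0 0 0.7; 0 0 0.005 0 0.7; 0 0 0.015 0 0.7"}}

```text
t: 23.27
eef_pos: [0.5293, 0.2989, 0.0512]
orientation: [0.001, 1.0, -0.025, -0.002]
ft_force: [0.1, -0.1, -1.7]
opening: 0.0474
gripper_force: 41.3
```

{"fn": "apply_moves", "kwargs": {"steps": "0 0 0.02 0 0.7; 0 0 0.045 0 0.7; 0 -0.015 0.07 0 0.7; 0.003 -0.04 0.075 0 0.7; 0.006 -0.07 0.075 0 0.7; 0.008 -0.1 0.075 0 0.7; 0.011 -0.13 0.075 0 0.7; 0.013 -0.16 0.075 0 0.7"}}

```text
t: 23.93
eef_pos: [0.5438, 0.1384, 0.1279]
orientation: [-0.0, 1.0, -0.024, 0.0]
ft_force: [0.8, -0.5, -1.2]
opening: 0.047
gripper_force: 41.5
```

{"fn": "apply_moves", "kwargs": {"steps": "0.002 -0.03 0 0 0.7; 0.004 -0.06 0 0 0.7; 0.006 -0.09 0 0 0.7; 0.009 -0.12 0 0 0.7; 0.012 -0.15 0 0 0.7; 0.014 -0.18 0 0 0.7; 0.014 -0.194 0 0 0.7; 0.014 -0.198 -0.01 0 0.7"}}

```text
t: 24.6
eef_pos: [0.56, -0.0613, 0.1198]
orientation: [0.001, 1.0, -0.026, 0.003]
ft_force: [0.8, 0.8, -0.9]
opening: 0.0471
gripper_force: 41.6
```

{"fn": "apply_moves", "kwargs": {"steps": "0 0 -0.02 0 0.7; 0 0 -0.04 0 0.7; 0 0 -0.055 0 0.7; 0 0 -0.067 0 0.7; 0 0 -0.075 0 0.7; 0 0 -0.08 0 0.7; 0 0 -0.08 0 0.7; 0 0 -0.08 0 0.4"}}

```text
t: 25.27
eef_pos: [0.5588, -0.0582, 0.0379]
orientation: [-0.0, 1.0, -0.024, 0.001]
ft_force: [0.7, 0.3, -0.3]
opening: 0.0475
gripper_force: 41.4
```

{"fn": "apply_moves", "kwargs": {"steps": "0 0 -0.001 0 0.6; 0 0 -0.002 0 0.6; 0 0 -0.002 0 0.6; 0 0 -0.002 0 0; 0 0 -0.002 0 -0.5; 0 0 -0.002 0 -0.8; 0 0 0.015 0 -0.9; 0 0 0.04 0 -1"}}

```text
t: 25.93
eef_pos: [0.555, -0.0579, 0.0746]
orientation: [-0.001, 1.0, -0.025, -0.003]
ft_force: [-0.1, -0.3, 0.2]
opening: 0.0853
gripper_force: 0.0
```

{"fn": "apply_moves", "kwargs": {"steps": "0 0 0.035 0 -1; 0 0 0.07 0 -1; -0.01 0.035 0.085 0 -1; -0.02 0.07 0.085 0 -1; -0.03 0.105 0.085 0 -1; -0.04 0.14 0.085 0 -1; -0.05 0.175 0.085 0 -1; -0.06 0.21 0.085 0 -1"}}

```text
t: 26.6
eef_pos: [0.4973, 0.1529, 0.1624]
orientation: [-0.0, 1.0, -0.025, 0.0]
ft_force: [0.0, 0.2, 0.2]
opening: 0.0855
gripper_force: 0.0
```

{"fn": "apply_moves", "kwargs": {"steps": "-0.01 0.03 0 0 -1; -0.02 0.065 0 0 -1; -0.032 0.1 0 0 -1; -0.042 0.13 0 0 -1; -0.047 0.148 0 0 -1; -0.047 0.148 0 0 -1; -0.047 0.148 -0.02 0 -1; -0.047 0.148 -0.045 0 -1"}}

```text
t: 27.27
eef_pos: [0.4534, 0.3006, 0.1195]
orientation: [-0.001, 1.0, -0.024, 0.003]
ft_force: [0.9, 0.2, -0.7]
opening: 0.0855
gripper_force: 0.0
```

{"fn": "apply_moves", "kwargs": {"steps": "0 0 -0.025 0 -1; 0 0 -0.05 0 -1; 0 0 -0.07 0 -1; 0 0 -0.082 0 -1; 0 0 -0.088 0 -1; 0 0 -0.09 0 -1; 0 0 -0.09 0 -0.6; 0 0 -0.09 0 -0.2"}}

```text
t: 27.93
eef_pos: [0.4522, 0.2998, 0.0286]
orientation: [-0.001, 1.0, -0.025, 0.001]
ft_force: [0.1, -0.6, 0.5]
opening: 0.064
gripper_force: 0.0
```

{"fn": "apply_moves", "kwargs": {"steps": "0 0 0 0 0.2; 0 0 0 0 0.5; 0 0 0 0 0.5; 0 0 0 0 0.5; 0 0 0.01 0 0.5; 0 0 0.03 0 0.5; 0 0 0.055 0 0.5; 0 0 0.075 0 0.5"}}

```text
t: 28.6
eef_pos: [0.4504, 0.2994, 0.1034]
orientation: [-0.0, 1.0, -0.025, -0.0]
ft_force: [0.4, 0.2, -1.9]
opening: 0.0549
gripper_force: 41.9
```

{"fn": "apply_moves", "kwargs": {"steps": "0.01 -0.02 0.01 0 0.5; 0.022 -0.046 0.01 0 0.5; 0.036 -0.076 0.01 0 0.5; 0.05 -0.107 0.01 0 0.5; 0.064 -0.138 0.01 0 0.5; 0.078 -0.169 0.01 0 0.5; 0.09 -0.197 0.01 0 0.5; 0.1 -0.22 0.01 0 0.5"}}

```text
t: 29.27
eef_pos: [0.5513, 0.0774, 0.1126]
orientation: [0.0, 1.0, -0.025, 0.0]
ft_force: [-0.4, 0.8, -1.8]
opening: 0.055
gripper_force: 42.0
```

{"fn": "apply_moves", "kwargs": {"steps": "0.01 -0.02 0 0 0.5; 0.015 -0.032 0 0 0.5; 0.015 -0.032 -0.015 0 0.5; 0.015 -0.032 -0.035 0 0.5; 0.015 -0.032 -0.055 0 0.5; 0.015 -0.032 -0.07 0 0.5; 0.015 -0.032 -0.08 0 0.5; 0.015 -0.032 -0.083 0 0.5"}}

```text
t: 29.93
eef_pos: [0.5645, 0.0478, 0.0283]
orientation: [-0.0, 1.0, -0.024, -0.002]
ft_force: [-3.0, 0.1, 8.9]
opening: 0.0546
gripper_force: 41.0
```

{"fn": "apply_moves", "kwargs": {"steps": "0 0 -0.002 0 0.5; 0 0 -0.004 0 0.5; 0 0 -0.004 0 0.5; 0 0 -0.004 0 0; 0 0 -0.004 0 -0.5; 0 0 -0.004 0 -0.8; 0 0 0.012 0 -0.9; 0 0 0.035 0 -1"}}

```text
t: 30.6
eef_pos: [0.5638, 0.0476, 0.0627]
orientation: [-0.0, 1.0, -0.025, -0.002]
ft_force: [-0.5, -0.7, 0.1]
opening: 0.0854
gripper_force: 0.0
```

{"fn": "apply_moves", "kwargs": {"steps": "0 0 0.035 0 -1; 0 0 0.07 0 -1; -0.02 0.02 0.095 0 -1; -0.045 0.05 0.095 0 -1; -0.07 0.08 0.095 0 -1; -0.095 0.11 0.095 0 -1; -0.12 0.14 0.095 0 -1; -0.145 0.17 0.095 0 -1"}}

```text
t: 31.27
eef_pos: [0.42, 0.2187, 0.1601]
orientation: [-0.001, 1.0, -0.025, 0.001]
ft_force: [0.4, 1.1, -0.5]
opening: 0.0853
gripper_force: 0.0
```

{"fn": "apply_moves", "kwargs": {"steps": "-0.015 0.025 0 0 -1; -0.035 0.055 0 0 -1; -0.05 0.082 0 0 -1; -0.05 0.082 0 0 -1; -0.05 0.082 -0.02 0 -1; -0.05 0.082 -0.05 0 -1; -0.05 0.082 -0.08 0 -1; -0.05 0.082 -0.105 0 -1"}}

```text
t: 31.93
eef_pos: [0.3711, 0.2993, 0.0534]
orientation: [-0.0, 1.0, -0.024, 0.0]
ft_force: [0.1, -0.6, -0.3]
opening: 0.0854
gripper_force: 0.0
```

{"fn": "apply_moves", "kwargs": {"steps": "0 0 -0.015 0 -1; 0 0 -0.025 0 -1; 0 0 -0.03 0 -1; 0 0 -0.03 0 -0.6; 0 0 -0.03 0 -0.2; 0 0 -0.03 0 0.2; 0 0 -0.03 0 0.5; 0 0 -0.03 0 0.7"}}

```text
t: 32.6
eef_pos: [0.3723, 0.3, 0.0261]
orientation: [-0.001, 1.0, -0.024, 0.001]
ft_force: [-0.7, -1.1, 6.0]
opening: 0.0478
gripper_force: 41.2
```

{"fn": "apply_moves", "kwargs": {"steps": "0 0 0 0 0.7; 0 0 0 0 0.7; 0 0 0.015 0 0.7; 0 0 0.035 0 0.7; 0 0 0.06 0 0.7; 0.015 -0.011 0.08 0 0.7; 0.035 -0.026 0.085 0 0.7; 0.06 -0.044 0.085 0 0.7"}}

```text
t: 33.27
eef_pos: [0.4326, 0.2565, 0.1124]
orientation: [-0.002, 1.0, -0.023, 0.003]
ft_force: [0.5, 0.8, -1.6]
opening: 0.0473
gripper_force: 42.0
```

{"fn": "apply_moves", "kwargs": {"steps": "0.025 -0.019 0 0 0.7; 0.05 -0.038 0 0 0.7; 0.075 -0.056 0 0 0.7; 0.1 -0.075 0 0 0.7; 0.125 -0.094 0 0 0.7; 0.14 -0.105 0 0 0.7; 0.1445 -0.108 -0.01 0 0.7; 0.1445 -0.108 -0.03 0 0.7"}}

```text
t: 33.93
eef_pos: [0.5796, 0.1468, 0.082]
orientation: [-0.001, 1.0, -0.026, 0.004]
ft_force: [0.9, 0.2, -1.5]
opening: 0.0474
gripper_force: 42.0
```

{"fn": "apply_moves", "kwargs": {"steps": "0 0 -0.02 0 0.7; 0 0 -0.035 0 0.7; 0 0 -0.045 0 0.7; 0 0 -0.05 0 0.7; 0 0 -0.052 0 0.7; 0 0 -0.053 0 0.7; 0 0 -0.053 0 0.7; 0 0 -0.053 0 0.7"}}

```text
t: 34.6
eef_pos: [0.5764, 0.1476, 0.0275]
orientation: [-0.0, 1.0, -0.025, 0.001]
ft_force: [-1.1, 0.1, -0.1]
opening: 0.0477
gripper_force: 42.0
```

{"fn": "apply_moves", "kwargs": {"steps": "-0.001 0 -0.001 0 0.7; -0.001 0 -0.002 0 0.7; -0.001 0 -0.002 0 0.7; -0.001 0 -0.002 0 0; -0.001 0 -0.002 0 -0.5; -0.001 0 -0.002 0 -0.8; 0 0 0.015 0 -0.9; 0 0 0.04 0 -1"}}

```text
t: 35.27
eef_pos: [0.5723, 0.1468, 0.0633]
orientation: [0.001, 1.0, -0.025, -0.004]
ft_force: [-0.5, -0.4, -0.6]
opening: 0.0853
gripper_force: 0.0
```

{"fn": "apply_moves", "kwargs": {"steps": "0 0 0.03 0 -1; 0 0 0.06 0 -1; 0 0.01 0.09 0 -1; -0.015 0.04 0.12 0 -1; -0.03 0.075 0.14 0 -1; -0.045 0.11 0.14 0 -1; -0.06 0.145 0.14 0 -1; -0.075 0.18 0.14 0 -1"}}

```text
t: 35.93
eef_pos: [0.5, 0.329, 0.2074]
orientation: [-0.001, 1.0, -0.025, 0.001]
ft_force: [0.9, 0.1, -0.7]
opening: 0.0852
gripper_force: 0.0
```

Run:
```python
from h import *; from rig import robot
c=robot.camera("top"); s=robot.camera("scene"); print(robot.get_obs()["eef_pos"])
crop(c,180,108,130,75,6,"f1.png",1.6)
crop(s,100,150,240,130,3.2,"f2.png",1.6)
```

```text
[0.4977987  0.33201086 0.20644222]
```

View pics/f1.png

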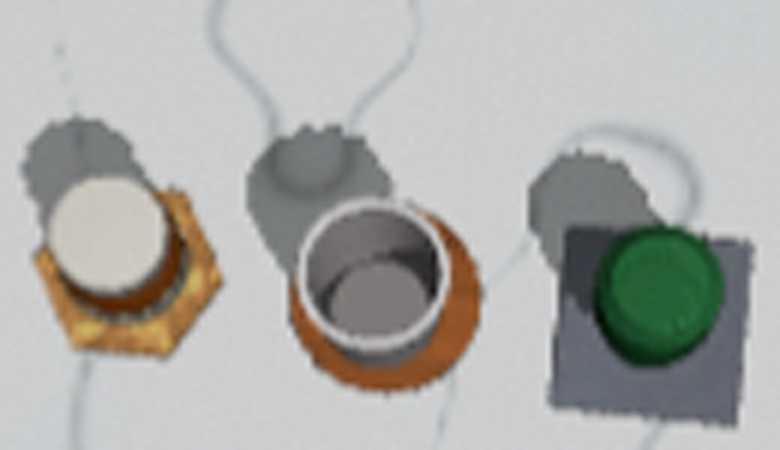

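View pics/f2.png

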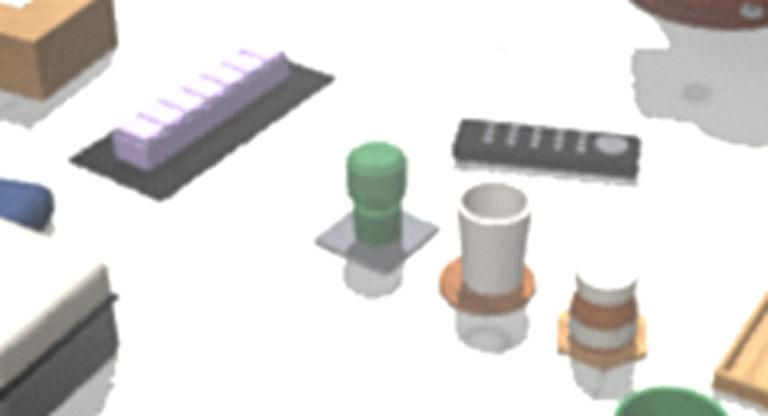

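The jar at (108,235), cup at (375,274) and stopper at (661,290) stand upright, each within a few mm of its rest's centre, and the box lies on the mat. I'll hand the job in.

```bash
python3 -c "
from rig import robot
print(robot.finish_job())"
```

```text
the job is handed in; nothing more can be done
None
```

The job is handed in: the last pictures show the pill box lids up along the middle of the mat and the cup, stopper and jar upright on their own rests within a few mm of centre; the hand-in gave no verdict.

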